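Shut the grinder's water valve under its sliding cover

TASK

Push the rib on the loose metal cover of the grey valve box so that the cover slides away from the robot, all the way back to its stop, uncovering the two valve levers. Then push the lever that has the round paddle on its end clockwise (seen from above) until it is fully shut, a quarter turn across its pipe. Only push, with the fingertips: do not lift the cover, and leave the plain lever and everything else on the bench as they are.

Things in the scene. Friction and masses are not known exactly. Their poses are not given: they have to be found in the camera images.
- valve_box: Fixed grey plastic box. Origin on the bench; its +x points away from the robot, within 0.3 rad of yaw. In its frame it spans x -123..+139 mm, y -135..+135 mm. The near half is an open pit (x -108..0, y -112..+112), the far half a solid deck. Deck and pit rim are 68 mm high; guide rails along both sides and a stop along the far edge (inner face at x +131) rise to 78 mm.
- pit (a point): Centre of the pit's floor, 5 mm above the bench, at x -54, y 0 mm in the box's frame. Two copper pipes of 14 mm diameter, centred 20 mm above the bench, run along the box's x through the pit under the levers.
- cover: Loose aluminium cover plate, 126 mm (x) by 240 mm (y) by 8 mm, 0.3 to 0.6 kg, lying on the box between the guide rails, 68 to 76 mm above the bench, closing the pit. Origin: centre of its underside; axes as the box's. It takes about 2 to 6 N to slide along the box's +x.
- cover_rib (a point): Centre of the upright rib across the middle of the cover: 12 mm thick (x), 80 mm long (y), rising from the plate's top at 76 mm to 94 mm; this point is 85 mm above the bench. At the start it is at x -55..-44 mm in the box's frame; with the cover at its stop, at x +68 mm.
- handle_paddle (a joint): Angle of the lever with the round paddle, the one to shut. 0: fully open, pointing along the box's -x (along its pipe, towards the robot). It grows clockwise seen from above, to 1.571: fully shut, pointing along the box's +y; there is a stop there. Starts between 0 and 0.3; stiff, about 4 N at the paddle, and stays where it is left.
- paddle_end (a point): Centre of the round paddle, a steel disc 26 mm across and 12 mm thick at the end of its lever, 50 mm from the stem axis; this point is 46 mm above the bench, the lever and disc span 40 to 52 mm. A 12 mm wide bar joins it to the stem.
- paddle_stem (a point): Point on the vertical stem axis of the paddle lever's valve, 46 mm above the bench (lever mid-height). In the box's frame at x -30 mm and y +41 or -51 mm; the two valves trade places between runs. The brass valve body below the lever is up to 32 mm high.
- handle_plain (a joint): Angle of the plain lever, to be left alone; values as for handle_paddle. Starts between 0 and 0.3.
- plain_end (a point): Point on the plain lever 50 mm from its stem axis, 46 mm above the bench. This lever is a straight steel bar 12 mm wide, ending 63 mm from the stem axis, without paddle, 40 to 52 mm above the bench.
- plain_stem (a point): Point on the stem axis of the plain lever's valve, 46 mm above the bench; the other of the two places.
- big_spool: loose wire spool standing on end, 80 mm across, 56 mm high; right of the box, to be left alone. Origin at its underside.
- small_spool: loose wire spool standing on end, 52 mm across, 34 mm high; right of the box, to be left alone. Origin at its underside.
- flux_jar: loose jar, 52 mm across, 62 mm high; left of the box, to be left alone. Origin at its underside.
- pliers: loose pliers lying flat, about 160 mm long, 12 mm thick; left of the box, to be left alone. Origin at its underside.
- flux_brush: loose brush, 170 mm long, lying on the bench; right of the box, to be left alone. Origin at its underside.
- glass_piece: loose piece of glass 90 x 60 x 5 mm lying flat; right of the box, to be left alone. Origin at its underside.
- lead_knife: loose knife lying flat, 160 mm long, 16 mm thick; left of the box, to be left alone. Origin at its underside.

How it is judged (in metres and radians):
On the way, in this order (a step that is already met when the one before it is completed fails the run):
1. the cover is slid back to its stop (x of cover_rib in the frame of valve_box above 0.055 m and z of cover_rib in the frame of valve_box below 0.093 m), for 0.2 s.
2. the paddle lever is shut (value of joint handle_paddle above 1.43 rad), for 0.2 s.
At the end, for the whole second after the job is handed in: The cover lies flat on the box within 13 mm of its stop (rib beyond x +55 mm in the box's frame), the paddle lever stands at 1.43 rad or more and at rest, the plain lever's end is within 8 mm of where it was, and each of the other loose things within 20 mm of where it was (all of step 1 and angle between cover_rib's own z axis and vertical below 0.08 rad and value of joint handle_paddle above 1.43 rad and velocity of joint handle_paddle between -0.05 and 0.05 rad/s and distance of plain_end from where it was at the start of the episode below 0.008 m and not (distance of any of big_spool, small_spool, flux_jar, pliers, flux_brush, glass_piece, lead_knife from where it was at the start of the episode above 0.02 m)); the robot touches nothing.
It fails at once if the cover is lifted (more than 8 mm) or tipped up (more than 0.15 rad) (z of cover_rib in the frame of valve_box above 0.093 m or angle between cover_rib's own z axis and vertical above 0.15 rad).
It fails at once if the plain lever is moved, by more than 8 mm at its end (distance of plain_end from where it was at the start of the episode above 0.008 m).
It fails at once if another loose thing is lifted or shifted by more than 20 mm (distance of any of big_spool, small_spool, flux_jar, pliers, flux_brush, glass_piece, lead_knife from where it was at the start of the episode above 0.02 m).
It also fails if it takes over 46 s, if anything falls off the work surface, if the arm or the gripper's body presses on something with over 40 N, if the wrist force passes 120 N, or if a joint passes its speed limit or range.

ROBOT

A 6-joint arm with a two-finger parallel gripper is mounted at the origin on the work surface. World frame = base frame: x ahead of the robot, y to its left, z up, the work surface at z = 0. Lengths are in mm, angles in degrees, forces in N, time in s.
With the tool pointing down it reaches from about 300 to 850 mm from the base axis. Payload 4.2 kg.
Tool frame: the origin (TCP) lies midway between the tips of the shut fingers; the grasp point (between the pads) lies 19 mm behind it; y points along the fingers, z is the direction in which the jaws open and shut, and the axes are right-handed (so a half turn about y gives the same grasp; the last joint's range is limited). The gripper opens to 91 mm and grips with 3 to 60 N. Pads are 32 mm wide; open, the fingers measure 118 mm over their backs; the gripper's body (76 mm by 178 mm) begins 60 mm behind the grasp point.
Start: joints at [61.937, 18.312, 89.639, -0, 72.044, -1.146], TCP at [260.312, 512.719, 213.976] pointing down, gripper open.
Joint ranges: [-177.97, 177.97], [-48.28, 115.42], [12.27, 149.76], [-77.06, 257.06], [2.81, 150.46], [-146.56, 146.56]. Speed limits (degrees/s): [147.25, 147.25, 180, 180, 180, 180].

INTERFACE

Orientations are given as [roll, pitch, yaw] about the fixed x, y, z axes, in that order (R = Rz(yaw) Ry(pitch) Rx(roll)).
In Python, from workcell import env gives the robot as it stands.
- The arm moves only by the shell command python3 -m handwheel 'ROWS' [FORCE]. ROWS is JSON, a list of rows, each a list of 3 entries, a list of its own where there are three numbers: the opening, from 0 (shut) to 1 (fully open), then the shift along the tool's x, y, z in mm, then the turn, a rotation vector about the tool's x, y, z in degrees. A call has exactly 10 rows; each row shifts and turns the commanded pose from where the row before left it, along the tool's axes as they then stand; what a row does not reach is not made up. A row lasts 1/12 s, in which the tool goes at most 41.7 mm and 7.16 degrees, less where a joint would pass 70% of its speed; a pose out of reach is approached as far as the arm can. A call is refused whole if a number of a shift passes 41.7 or a number of a turn 7.16, either way. A call with a gripper value outside its range is refused whole. The fingers move at their own pace and stop on an object; FORCE is the grip in N (left out, the last holds). Time passes only in rows, so rows that do not move let the fingers close, or fill a call up. It gives the time, the measured TCP pose, the force and the opening at its end, in the units of the state.
- env.state(): the state, without advancing time (a new reading comes with each control period).
- env.grab_frame(name): name is "scene" or "top" or "wrist"; returns the picture (480x640x3 uint8, red, green, blue); there is no depth.
- env.camera_info(name): a dict with "fx", "fy", "cx", "cy" (pixels), "camera_from_world" (4x4, takes a point from world to camera coordinates); the wrist camera has in their place "mount" (4x4, takes a point from camera to tool coordinates, whose origin is the TCP and whose axes are the tool frame's). Camera axes: x right, y down, z forward; pixel columns grow to the right and rows downward; lengths in mm; the calibration is good to about 2 mm. The wrist camera is an equidistant fisheye: a pixel r from the principal point sees the ray r / f radians off the axis. A picture is of the moment at which its call begins: read the wrist's pose just before it. camera_info takes no time and is no camera call.
- env.job_done(): hands the job in, once; it reports no verdict.
Trained networks look in the newest picture that a camera, given by its name, has taken for a name from the list of things; names that differ only in an ending like _2 or _b are one class to them, and where a whole thing is asked for, a point or a joint stands for the part that bears it (a point fixed in the world has none). Each returns a list of dicts, best first, with "p" (0 to 1); they miss things now and then, are a little off and sometimes report something else, mostly with a low value. They report only what shows in the picture. A call takes as long as a camera call.
- env.masks_of(camera, label): "region" (480x640 bool, what is visible of it) and "location" ([column, row] in pixels, amid what is visible of it).
The state is a dict: "time_s": time; "qpos": joint angles; "qvel": joint speeds; "effort": joint torques, N m; "ee_pos": TCP position; "ee_rot": TCP orientation; "force": force on the tool from outside, world axes, zero at the start; "torque": the same for the moment, N m; "gripper_width": finger opening in mm.
Only numpy, scipy, OpenCV 4.12 (cv2) and the standard library are available. Lean on these libraries where they do the work, as an engineer would, in place of code of your own. Each camera call takes 0.05 s, during which the arm holds its last target.

## Working session

There is one attempt and no reset: what is moved stays moved. The work goes in short steps, Python scripts to look and compute and a shell command to move; the robot and the scene stay as the last step left them, time stands still between calls to the robot, and variables do not carry over. Pictures are saved under pics/ and viewed, and the job is handed in when it is done.

```bash
ls; mkdir -p pics
cat > h.py <<'E'
import numpy as np, cv2
from workcell import env
from scipy.spatial.transform import Rotation as R
def save(n,f): cv2.imwrite(f'pics/{f}.png',cv2.cvtColor(env.grab_frame(n),cv2.COLOR_RGB2BGR))
def atz(cam,px,z):
    c=env.camera_info(cam);T=np.array(c["camera_from_world"]);Ti=np.linalg.inv(T)
    d=Ti[:3,:3]@np.array([(px[0]-c['cx'])/c['fx'],(px[1]-c['cy'])/c['fy'],1]);o=Ti[:3,3]
    return o+d*(z-o[2])/d[2]
def proj(cam,P):
    c=env.camera_info(cam);T=np.array(c["camera_from_world"]);q=T[:3,:3]@np.array(P)+T[:3,3]
    return np.array([c['fx']*q[0]/q[2]+c['cx'],c['fy']*q[1]/q[2]+c['cy']])
E
python3 - <<'E'
from h import *
s=env.state();print(s)
save('top','top0');save('scene','scene0')
print(env.camera_info('top'))
for cam in['top','scene']:
  for l in['valve_box','cover','cover_rib']:
    for m in env.masks_of(cam,l)[:2]: print(cam,l,m['p'],m['location'],m['region'].sum())
E
```

```text
pics
{'time_s': 0.0, 'qpos': array([ 6.19373470e+01,  1.83510271e+01,  8.97079230e+01, -5.66708227e-04,
        7.20447160e+01, -1.14705766e+00]), 'qvel': array([ 0.11226767,  0.01897952,  0.05351157, -0.05044777,  0.02348394,
        0.0175198 ]), 'effort': array([-2.72661280e-03, -4.12460339e+01, -2.31967252e+01,  7.24271592e-02,
        4.56748414e-02, -1.48006197e-04]), 'ee_pos': array([260.05469953, 512.24283286, 213.11617412]), 'ee_rot': array([-9.01036561e+01,  1.53656607e-03, -2.69154215e+01]), 'force': array([ 0.16936577, -0.20220323,  0.46063763]), 'torque': array([ 0.01373309, -0.03641685,  0.00762656]), 'gripper_width': 91.34300937461843}
{'fx': 537.7734494489039, 'fy': 537.7734494489039, 'cx': 318.35702500202274, 'cy': 240.58653856399044, 'camera_from_world': array([[ 1.56271000e-02, -9.99689255e-01,  1.94213120e-02,
         1.64311039e+01],
       [-9.97061506e-01, -1.70369866e-02, -7.46866396e-02,
         6.03407287e+02],
       [ 7.49943117e-02, -1.81971070e-02, -9.97017913e-01,
         1.17208755e+03],
       [ 0.00000000e+00,  0.00000000e+00,  0.00000000e+00,
         1.00000000e+00]])}
top cover 0.77 [335.0, 272.1] 6854
scene valve_box 0.78 [303.0, 274.2] 7780
scene cover 0.68 [281.7, 238.3] 2922
scene cover 0.17 [224.3, 322.4] 502
scene cover_rib 0.91 [279.1, 238.5] 2814
scene cover_rib 0.28 [221.7, 320.7] 552
```

View pics/top0.png

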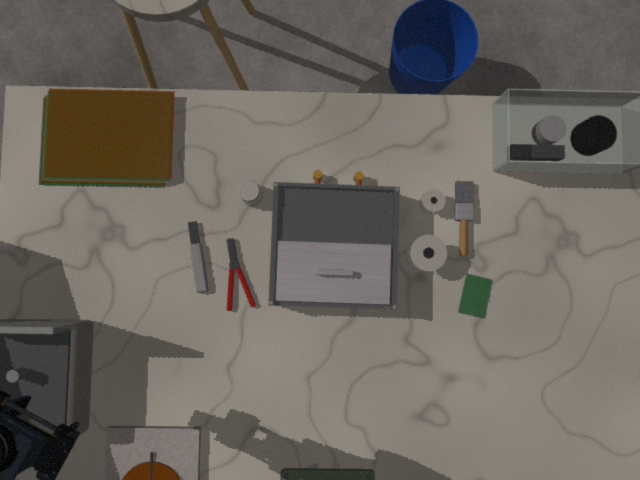

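View pics/scene0.png

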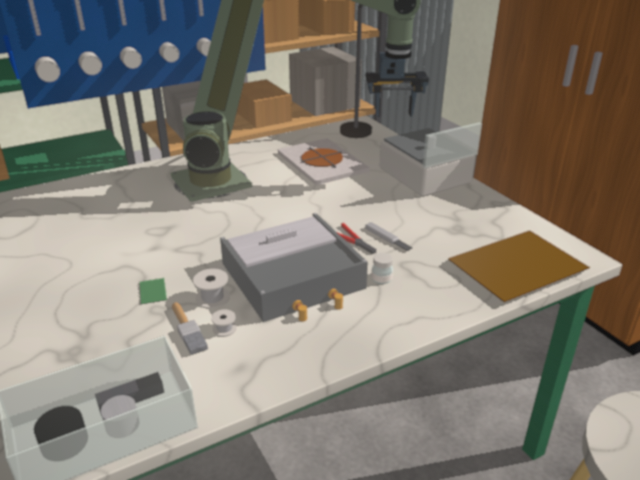

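Run:
```python
from h import *
im=cv2.imread('pics/top0.png')
c=cv2.resize(im[165:325,250:420],None,fx=4.7,fy=3.7*4.7/4.7,interpolation=cv2.INTER_CUBIC)
c=cv2.resize(im[165:325,250:420],None,fx=3.7,fy=3.7,interpolation=cv2.INTER_CUBIC)
c=cv2.convertScaleAbs(c,alpha=1.6)
cv2.imwrite('pics/crop0.png',c)
```

```text
(no output)
```

View pics/crop0.png

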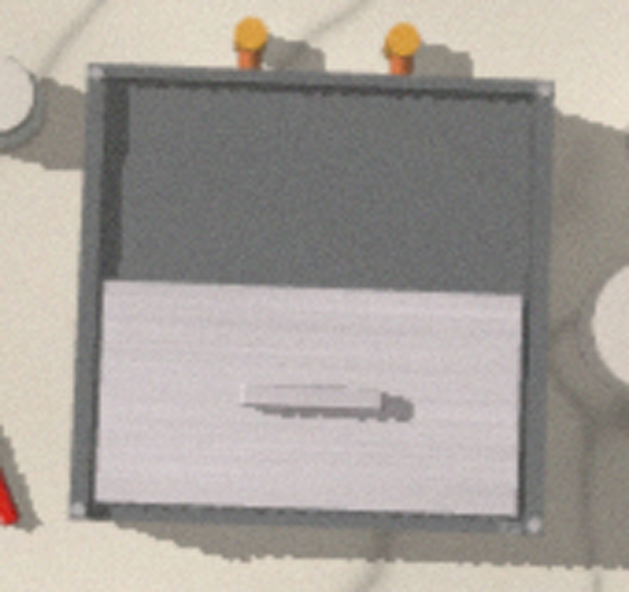

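```bash
cat > fit.py <<'E'
from h import *
from scipy.optimize import least_squares
def fit():
    px=[(90,66),(553,82),(71,516),(541,531)]
    L=[(139,135),(139,-135),(-123,135),(-123,-135)]
    W=[atz('top',(250+u/3.7,165+v/3.7),78)[:2] for u,v in px]
    f=lambda p:np.concatenate([np.array(p[:2])+np.array([[np.cos(p[2]),-np.sin(p[2])],[np.sin(p[2]),np.cos(p[2])]])@l-w for l,w in zip(np.array(L,float),W)])
    r=least_squares(f,[500,0,0],x_scale=[1,1,.01]);return r.x,r.fun
def b2w(p,x,y,z):
    return np.array([p[0]+np.cos(p[2])*x-np.sin(p[2])*y,p[1]+np.sin(p[2])*x+np.cos(p[2])*y,z])
def w2b(p,w):
    d=np.array(w[:2])-p[:2];c,s=np.cos(p[2]),np.sin(p[2]);return np.array([c*d[0]+s*d[1],-s*d[0]+c*d[1]])
E
python3 - <<'E'
from fit import *
p,r=fit();print(p,np.degrees(p[2]),r)
for n,q,z in[('rib topleft',(243,384),94),('rib tr',(380,388),94),('rib bl',(243,402),94),('coverTL',(104,281),76),('coverTR',(522,295),76),('BL',(95,500),76),('BR',(518,514),76)]:
    print(n,w2b(p,atz('top',(250+q[0]/3.7,165+q[1]/3.7),z)))
for y in(41,-51):print(b2w(p,-30,y,46))
E
```

```text
[ 5.81621516e+02 -7.80767925e+00 -1.86397683e-02] -1.0679800521320708 [ 2.43460911  1.48727126  1.6206616  -0.93663639 -1.77630676  1.22836729
 -2.27896395 -1.77900216]
rib topleft [-43.57083826  39.26415856]
rib tr [-43.1426773  -37.85570966]
rib bl [-53.66208394  38.91442816]
coverTL [ 12.93977354 120.58692759]
coverTR [  13.44426996 -119.41310182]
BL [-111.81686158  120.71922332]
BR [-111.6630156  -120.14783783]
[552.39091379  33.74435908  46.        ]
[550.67615442 -58.2396591   46.        ]
```

```bash
python3 -m handwheel '[[0,[0,0,0],[0,-6.46,0]],[0,[0,0,0],[0,-6.46,0]],[0,[0,0,0],[0,-6.46,0]],[0,[0,0,0],[0,-6.46,0]],[0,[15,0,-32],[0,0,0]],[0,[15,0,-32],[0,0,0]],[0,[15,0,-32],[0,0,0]],[0,[15,0,-32],[0,0,0]],[0,[15,0,-32],[0,0,0]],[0,[15,0,-32],[0,0,0]]]' 10
python3 -m handwheel '[[0,[15,0,-32],[0,0,0]],[0,[15,0,-32],[0,0,0]],[0,[15,0,-32],[0,0,0]],[0,[15,0,-32],[0,0,0]],[0,[15,0,-32],[0,0,0]],[0,[15,0,-32],[0,0,0]],[0,[15,0,-32],[0,0,0]],[0,[15,0,-32],[0,0,0]],[0,[15,0,-32],[0,0,0]],[0,[0,0,0],[0,0,0]]]'
cat > st.py <<'E'
from fit import *
p,_=fit();s=env.state()
print(s['time_s'],s['ee_pos'].round(1),s['ee_rot'].round(2),'box',w2b(p,s['ee_pos']).round(1),s['force'].round(1),s['gripper_width'].round(1),s['qpos'].round(0))
E
python3 st.py
```

```text
time_s: 1.23
ee_pos: [347.0, 317.5, 214.1]
ee_rot: [-90.0, -0.0, -1.0]
force: [0.2, 0.5, 0.2]
gripper_width: 27.2
time_s: 2.07
ee_pos: [478.6, 23.8, 214.0]
ee_rot: [-90.1, -0.1, -1.4]
force: [1.0, -0.3, 0.6]
gripper_width: 0.6Traceback (most recent call last):
  File "st.py", line 3, in <module>
    print(s['time_s'],s['ee_pos'].round(1),s['ee_rot'].round(2),'box',w2b(p,s['ee_pos']).round(1),s['force'].round(1),s['gripper_width'].round(1),s['qpos'].round(0))
                                                                                                                      ^^^^^^^^^^^^^^^^^^^^^^^^
AttributeError: 'float' object has no attribute 'round'
```

```bash
sed -i "s/s\['gripper_width'\].round(1)/s['gripper_width']/" st.py; python3 -m handwheel '[[0,[5,0,-15],[0,0,0]],[0,[5,0,-15],[0,0,0]],[0,[0,30,0],[0,0,0]],[0,[0,30,0],[0,0,0]],[0,[0,30,0],[0,0,0]],[0,[0,14,0],[0,0,0]],[0,[0,0,0],[0,0,0]],[0,[0,0,0],[0,0,0]],[0,[0,0,0],[0,0,0]],[0,[0,0,0],[0,0,0]]]'; python3 st.py; python3 -c "
from h import *
save('wrist','w1')"
```

```text
time_s: 2.9
ee_pos: [486.9, -1.4, 111.5]
ee_rot: [-90.0, -0.2, -1.1]
force: [0.3, 1.3, -0.1]
gripper_width: 0.4
2.9 [486.9  -1.4 111.5] [-89.99  -0.19  -1.06] box [-94.8   4.6] [ 0.3  1.3 -0.1] 0.42588090785319493 [ -2.  16. 110.   0.  54. -90.]
```

View pics/w1.png

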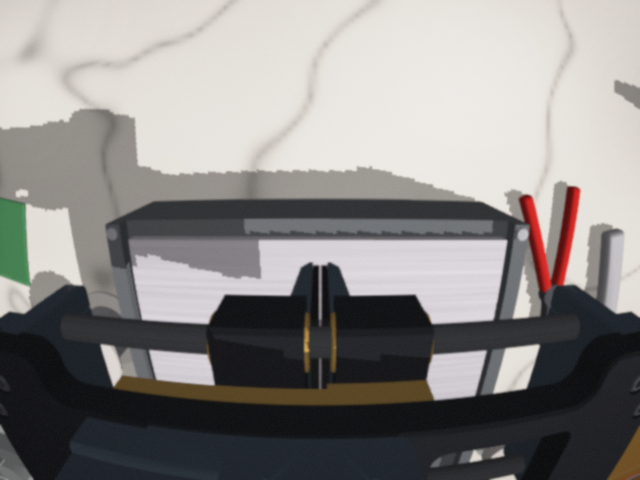

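```bash
python3 -m handwheel '[[0,[0,15,-4],[0,0,0]],[0,[0,15,0],[0,0,0]],[0,[0,0,0],[0,0,0]],[0,[0,0,0],[0,0,0]],[0,[5,0,0],[0,0,0]],[0,[5,0,0],[0,0,0]],[0,[5,0,0],[0,0,0]],[0,[5,0,0],[0,0,0]],[0,[0,0,0],[0,0,0]],[0,[0,0,0],[0,0,0]]]'; python3 st.py; python3 -c "
from h import *
save('scene','s1');save('top','t1')
a=cv2.imread('pics/s1.png')[190:320,190:390];b=cv2.imread('pics/t1.png')[165:325,250:420]
cv2.imwrite('pics/c1.png',np.hstack([cv2.resize(a,(400,260)),cv2.resize(b,(400,376))[:260]]) if 0 else np.vstack([cv2.resize(a,(430,280)),cv2.resize(b[40:],(430,304))]))"
```

```text
time_s: 3.78
ee_pos: [506.0, -6.0, 80.0]
ee_rot: [-90.0, -0.0, -1.1]
force: [-0.7, 0.6, 0.8]
gripper_width: 0.5
3.7833 [506.  -6.  80.] [-9.00e+01 -1.00e-02 -1.08e+00] box [-75.6   0.4] [-0.7  0.6  0.8] 0.45209456975181317 [ -2.  20. 110.   0.  51. -91.]
```

View pics/c1.png

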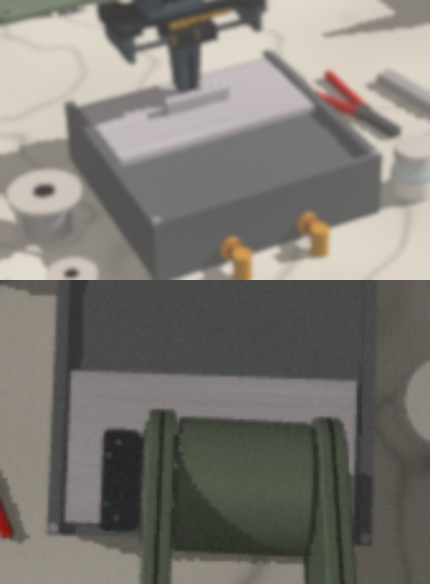

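```bash
python3 -m handwheel '[[0,[4,0,0],[0,0,0]],[0,[8,0,0],[0,0,0]],[0,[8,0,0],[0,0,0]],[0,[8,0,0],[0,0,0]],[0,[8,0,0],[0,0,0]],[0,[8,0,0],[0,0,0]],[0,[8,0,0],[0,0,0]],[0,[8,0,0],[0,0,0]],[0,[8,0,0],[0,0,0]],[0,[8,0,0],[0,0,0]]]'; python3 st.py
python3 -m handwheel '[[0,[8,0,0],[0,0,0]],[0,[8,0,0],[0,0,0]],[0,[8,0,0],[0,0,0]],[0,[6,0,0],[0,0,0]],[0,[6,0,0],[0,0,0]],[0,[4,0,0],[0,0,0]],[0,[2,0,0],[0,0,0]],[0,[0,0,0],[0,0,0]],[0,[0,0,0],[0,0,0]],[0,[0,0,0],[0,0,0]]]'; python3 st.py
```

```text
time_s: 4.72
ee_pos: [582.4, -7.4, 79.8]
ee_rot: [-90.0, 0.0, -1.1]
force: [-1.2, 0.4, -1.8]
gripper_width: 0.4
4.7167 [582.4  -7.4  79.8] [-9.00e+01  1.00e-02 -1.08e+00] box [0.8 0.4] [-1.2  0.4 -1.8] 0.4474684450155227 [ -2.  25.  99.   0.  55. -91.]
time_s: 5.55
ee_pos: [624.1, -8.2, 80.3]
ee_rot: [-90.0, -0.1, -1.1]
force: [-0.8, 0.0, 0.9]
gripper_width: 0.2
5.55 [624.1  -8.2  80.3] [-90.    -0.09  -1.08] box [42.5  0.4] [-0.8  0.   0.9] 0.1501746955459333 [ -2.  29.  94.   0.  58. -91.]
```

```bash
cat > sc.py <<'E'
from h import *
import sys
save('scene',sys.argv[1]);a=cv2.imread(f'pics/{sys.argv[1]}.png')[190:320,190:390]
cv2.imwrite(f'pics/{sys.argv[1]}c.png',cv2.resize(a,None,fx=4,fy=4,interpolation=cv2.INTER_CUBIC))
E
python3 sc.py s2
```

```text
(no output)
```

View pics/s2c.png

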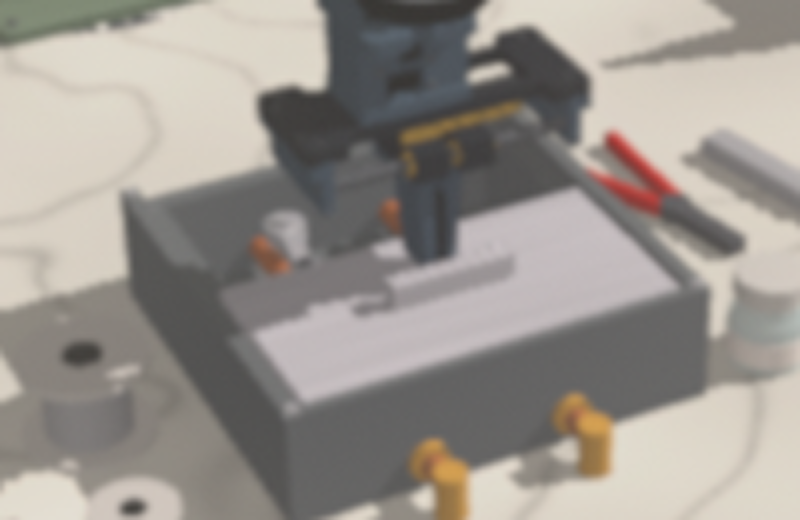

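```bash
python3 -m handwheel '[[0,[2,0,0],[0,0,0]],[0,[2,0,0],[0,0,0]],[0,[2,0,0],[0,0,0]],[0,[2,0,0],[0,0,0]],[0,[0,0,0],[0,0,0]],[0,[0,0,0],[0,0,0]],[0,[0,0,0],[0,0,0]],[0,[0,0,0],[0,0,0]],[0,[0,0,0],[0,0,0]],[0,[0,0,0],[0,0,0]]]'; python3 st.py
```

```text
time_s: 6.43
ee_pos: [625.1, -8.1, 80.0]
ee_rot: [-90.0, 0.8, -1.1]
force: [-15.9, 0.6, 10.8]
gripper_width: 0.6
6.4333 [625.1  -8.1  80. ] [-89.99   0.81  -1.07] box [43.5  0.5] [-15.9   0.6  10.8] 0.5738196508515339 [ -2.  29.  93.  -0.  59. -91.]
```

```bash
python3 -m handwheel '[[0,[-10,0,0],[0,0,0]],[0,[-10,0,0],[0,0,0]],[0,[-5,-30,0],[0,0,0]],[0,[0,-35,0],[0,0,0]],[0,[0,-35,0],[0,0,0]],[0,[-30,-20,0],[0,0,0]],[0,[-35,0,0],[0,0,0]],[0,[-35,0,0],[0,0,0]],[0,[0,0,0],[0,0,0]],[0,[0,0,0],[0,0,0]]]'; python3 st.py; python3 sc.py s3;python3 - <<'E'
from h import *
save('wrist','w3');save('top','t3')
for cam in['top','scene','wrist']:
  for l in['handle_paddle','paddle_end','handle_plain','plain_end','cover_rib']:
    for m in env.masks_of(cam,l)[:1]: print(cam,l,m['p'],m['location'],m['region'].sum())
E
```

```text
time_s: 7.27
ee_pos: [505.6, -6.0, 200.6]
ee_rot: [-90.0, -0.1, -1.1]
force: [1.3, 1.1, -0.8]
gripper_width: 0.5
7.2667 [505.6  -6.  200.6] [-90.    -0.1   -1.08] box [-76.    0.4] [ 1.3  1.1 -0.8] 0.527920691372623 [ -2.  13. 100.   0.  68. -91.]
top paddle_end 0.32 [298.8, 250.0] 3406
top plain_end 0.32 [473.5, 296.1] 1048
top cover_rib 0.57 [335.1, 218.5] 6659
scene paddle_end 0.48 [262.8, 248.4] 85
scene handle_plain 0.47 [296.4, 240.4] 53
scene plain_end 0.62 [296.4, 238.4] 80
scene cover_rib 0.97 [297.0, 262.3] 3099
wrist handle_paddle 0.77 [268.9, 228.3] 1497
wrist paddle_end 0.76 [271.3, 229.3] 1445
wrist handle_plain 0.71 [374.8, 241.9] 1202
wrist plain_end 0.87 [376.2, 238.6] 1291
wrist cover_rib 0.71 [430.6, 359.3] 1271
```

View pics/s3c.png

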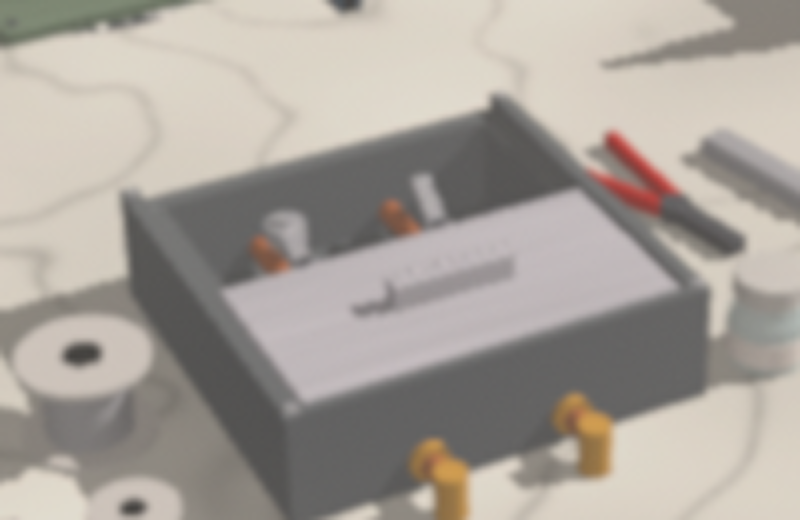

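View pics/w3.png

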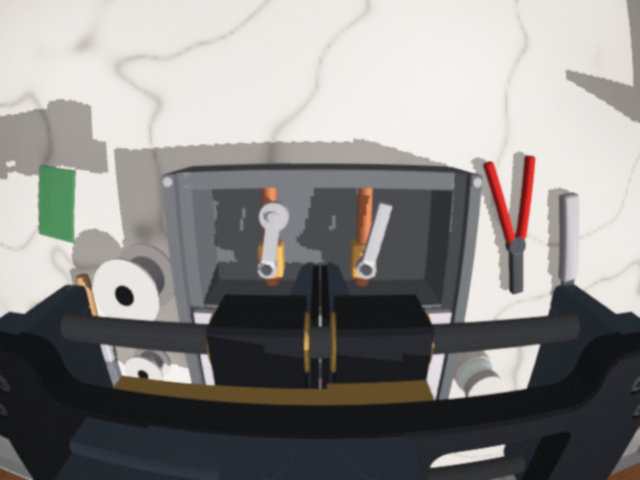

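```bash
cat >> fit.py <<'E'
def wr(px,z,s):
    c=env.camera_info('wrist');d=np.array([(px[0]-c['cx'])/c['fx'],(px[1]-c['cy'])/c['fy']]);r=np.linalg.norm(d)
    v=np.array([*(np.sin(r)*d/r),np.cos(r)]);M=np.array(c['mount']);Rt=R.from_euler('xyz',s['ee_rot'],degrees=True).as_matrix()
    o=Rt@M[:3,3]+s['ee_pos'];v=Rt@M[:3,:3]@v
    return o+v*(z-o[2])/v[2]
E
python3 - <<'E'
from fit import *
p,_=fit();s=env.state()
for n,q,z in[('paddle',(273,216),52),('pstem',(267,269),54),('plainend',(383,208),52),('plstem',(366,269),54),('BLcorner',(168,181),78),('BRcorner',(478,181),78)]:
    w=wr(q,z,s);print(n,w.round(1),w2b(p,w).round(1))
E
```

```text
paddle [498.2 -46.5  52. ] [-82.7 -40.2]
pstem [547.3 -54.5  54. ] [-33.5 -47.4]
plainend [492.8  50.8  52. ] [-89.9  57. ]
plstem [549.   36.2  54. ] [-33.4  43.4]
BLcorner [ 459.6 -131.4   78. ] [-119.7 -125.9]
BRcorner [464.4 128.7  78. ] [-119.7  134.3]
```

```bash
python3 -m handwheel '[[0,[-2,0,-40],[0,0,0]],[0,[-2,0,-39],[0,0,0]],[0,[0,0,0],[0,7,0]],[0,[0,35,0],[0,0,0]],[0,[0,35,0],[0,0,0]],[0,[0,35,0],[0,0,0]],[0,[0,0,0],[0,0,0]],[0,[0,0,0],[0,0,0]],[0,[0,0,0],[0,0,0]],[0,[0,0,0],[0,0,0]]]'; python3 st.py; python3 sc.py s4;python3 - <<'E'
from h import *
save('wrist','w4')
E
```

```text
time_s: 9.0
ee_pos: [503.0, -85.2, 97.3]
ee_rot: [-90.0, -0.3, -8.1]
force: [-0.7, -0.3, 0.0]
gripper_width: 1.0
9.0 [503.  -85.2  97.3] [-90.01  -0.27  -8.06] box [-77.2 -78.8] [-0.7 -0.3  0. ] 1.031011989462314 [-11.  19. 108.   0.  53. -93.]
```

View pics/s4c.png

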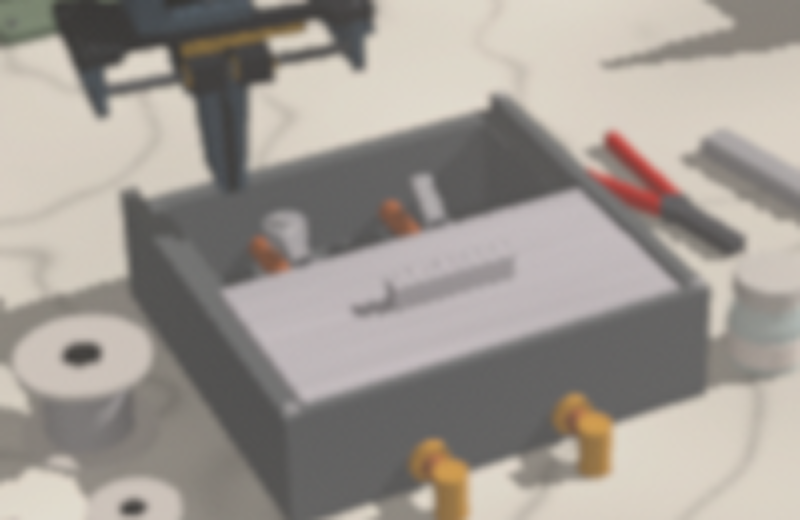

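View pics/w4.png

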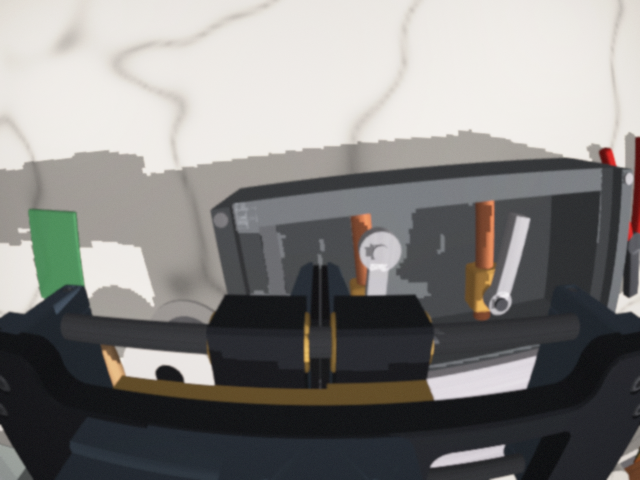

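```bash
python3 -m handwheel '[[0,[0,20,0],[0,0,0]],[0,[0,20,0],[0,0,0]],[0,[-2,15,0],[0,0,0]],[0,[0,0,0],[0,0,0]],[0,[0,0,0],[0,0,0]],[0,[0,0,3],[0,0,0]],[0,[0,0,3],[0,0,0]],[0,[0,0,3],[0,0,0]],[0,[0,0,0],[0,0,0]],[0,[0,0,0],[0,0,0]]]'; python3 st.py;python3 sc.py s5
python3 - <<'E'
from h import *
save('wrist','w5')
E
```

```text
time_s: 9.93
ee_pos: [500.7, -75.5, 40.5]
ee_rot: [-90.0, -0.1, -8.0]
force: [0.1, -0.2, 0.3]
gripper_width: 0.5
9.9333 [500.7 -75.5  40.5] [-9.00e+01 -6.00e-02 -8.04e+00] box [-79.6 -69.2] [ 0.1 -0.2  0.3] 0.4967096642879474 [-10.  23. 112.   0.  45. -92.]
```

View pics/w5.png

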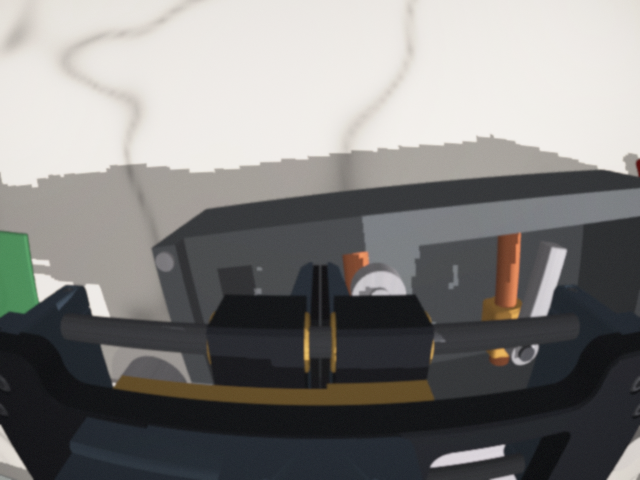

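View pics/s5c.png

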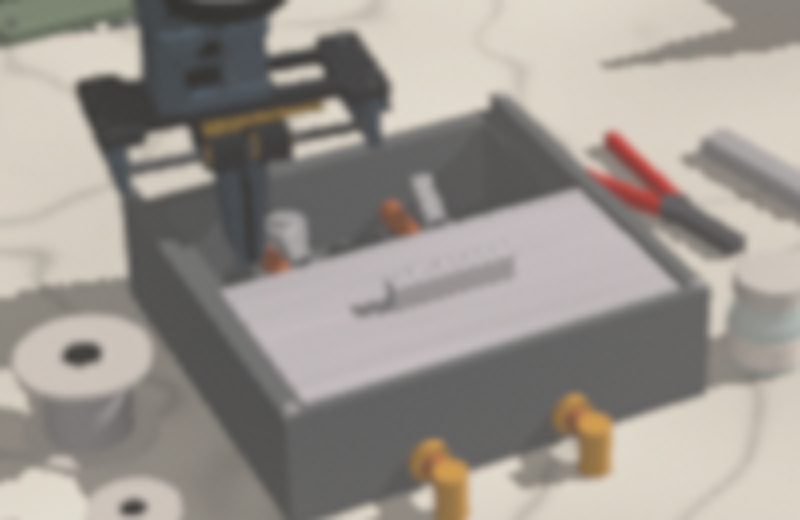

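```bash
python3 -m handwheel '[[0,[0,0,2],[0,0,0]],[0,[-2,0,4],[0,5,0]],[0,[-2,0,4],[0,5,0]],[0,[-2,0,4],[0,5,0]],[0,[-2,0,4],[0,5,0]],[0,[-2,0,4],[0,5,0]],[0,[-2,0,4],[0,5,0]],[0,[-2,0,4],[0,5,0]],[0,[0,0,0],[0,0,0]],[0,[0,0,0],[0,0,0]]]'
cat > rel.py <<'E'
from fit import *
p,_=fit();s=env.state();b=w2b(p,s['ee_pos'])-[-30,-51];t=np.radians(-(s['ee_rot'][2]-np.degrees(p[2])))
print('theta tool',np.degrees(t).round(1),'r',(b@[-np.cos(t),np.sin(t)]).round(1),'d',(b@[np.sin(t),np.cos(t)]).round(1),'F',s['force'].round(1),s['time_s'])
E
python3 rel.py;python3 sc.py s6
python3 - <<'E'
from h import *
save('wrist','w6')
E
```

```text
time_s: 10.87
ee_pos: [498.8, -43.1, 39.9]
ee_rot: [-90.0, -0.0, -42.9]
force: [0.2, -2.2, 0.8]
gripper_width: 0.3
theta tool 41.9 r 48.3 d -24.3 F [ 0.2 -2.2  0.8] 10.8667
```

View pics/w6.png

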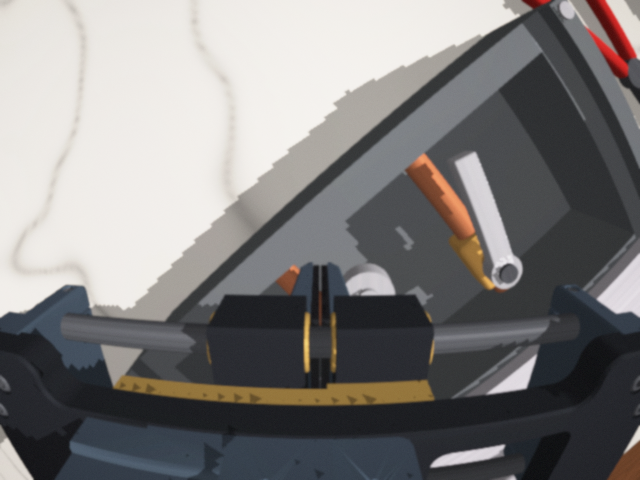

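View pics/s6c.png

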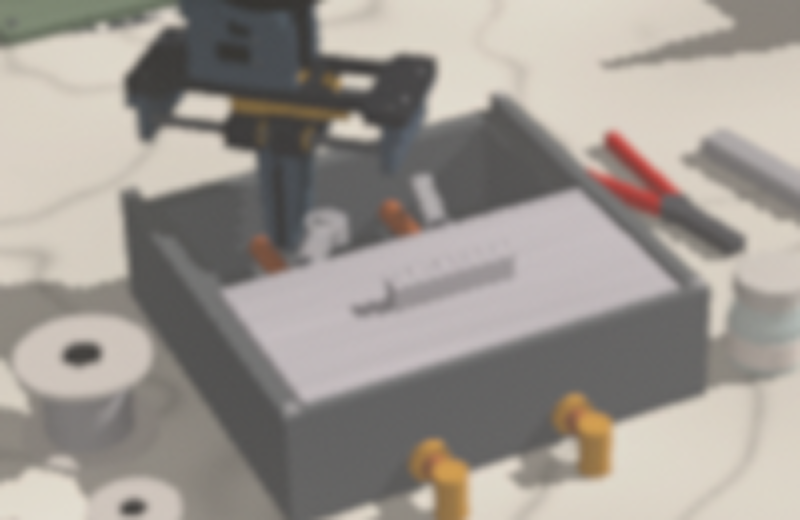

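```bash
python3 -m handwheel '[[0,[-2,-1,4],[0,5,0]],[0,[-2,-1,4],[0,5,0]],[0,[-2,0,4],[0,5,0]],[0,[-2,0,4],[0,5,0]],[0,[-2,0,4],[0,5,0]],[0,[-2,0,4],[0,5,0]],[0,[-2,0,4],[0,5,0]],[0,[-2,0,4],[0,5,0]],[0,[0,0,0],[0,0,0]],[0,[0,0,0],[0,0,0]]]';python3 rel.py;python3 sc.py s7
python3 - <<'E'
from h import *
save('wrist','w7')
E
```

```text
time_s: 11.8
ee_pos: [516.8, -13.5, 41.4]
ee_rot: [-90.2, 0.1, -82.9]
force: [-4.1, 0.5, 0.3]
gripper_width: 0.5
theta tool 81.9 r 48.6 d -28.1 F [-4.1  0.5  0.3] 11.8
```

View pics/w7.png

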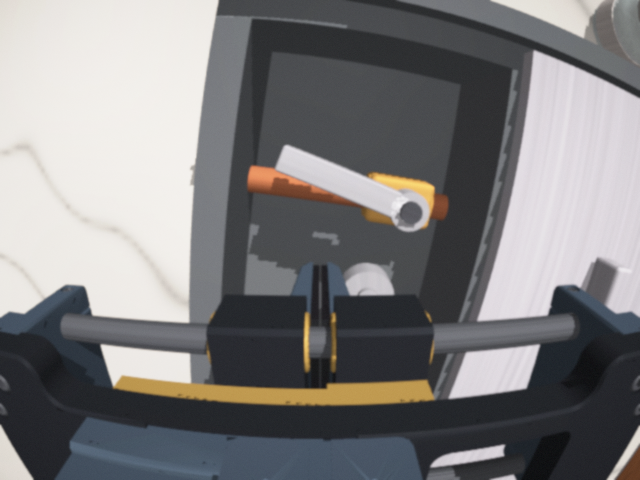

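View pics/s7c.png

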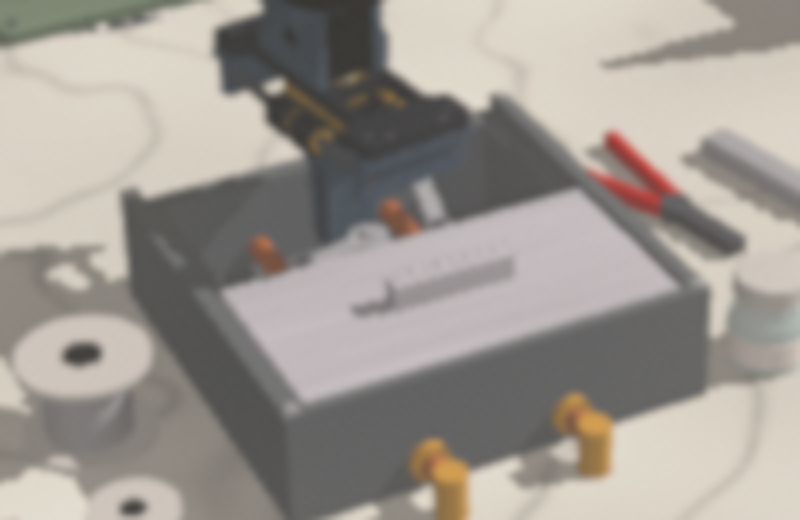

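```bash
python3 -m handwheel '[[0,[-2,0,4],[0,4,0]],[0,[-2,0,4],[0,4,0]],[0,[0,0,2],[0,0,0]],[0,[0,0,2],[0,0,0]],[0,[0,0,1],[0,0,0]],[0,[0,0,0],[0,0,0]],[0,[0,0,0],[0,0,0]],[0,[0,0,0],[0,0,0]],[0,[0,0,0],[0,0,0]],[0,[0,0,0],[0,0,0]]]';python3 rel.py
```

```text
time_s: 12.73
ee_pos: [528.3, -8.3, 41.3]
ee_rot: [-90.3, 0.1, -91.0]
force: [-7.4, 3.5, 1.3]
gripper_width: 0.4
theta tool 89.9 r 49.5 d -23.2 F [-7.4  3.5  1.3] 12.7333
```

```bash
python3 -m handwheel '[[0,[0,0,1],[0,0,0]],[0,[0,0,1],[0,0,0]],[0,[0,0,1],[0,0,0]],[0,[0,0,0],[0,0,0]],[0,[0,0,0],[0,0,0]],[0,[0,0,0],[0,0,0]],[0,[0,0,0],[0,0,0]],[0,[0,0,0],[0,0,0]],[0,[0,0,0],[0,0,0]],[0,[0,0,0],[0,0,0]]]';python3 rel.py;python3 sc.py s8
```

```text
time_s: 13.57
ee_pos: [528.6, -8.3, 41.1]
ee_rot: [-90.7, 0.1, -91.0]
force: [-12.1, 3.5, 5.1]
gripper_width: 0.3
theta tool 89.9 r 49.6 d -22.9 F [-12.1   3.5   5.1] 13.5667
```

View pics/s8c.png

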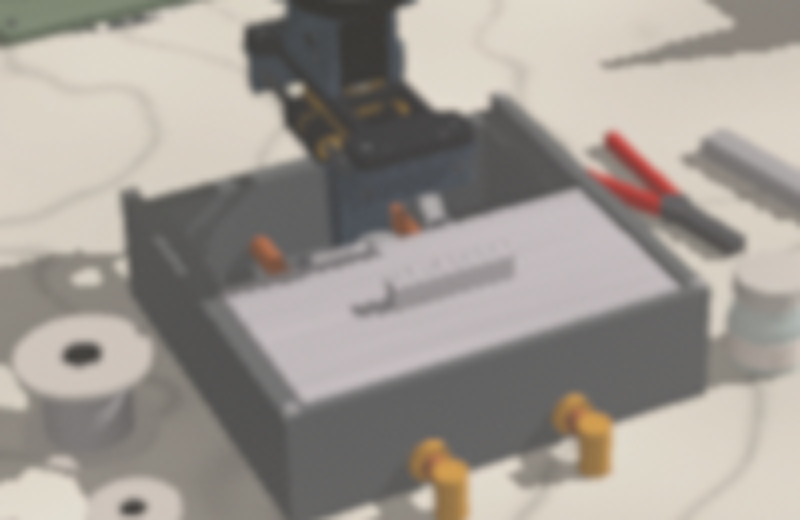

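```bash
python3 -m handwheel '[[0,[0,0,-6],[0,0,0]],[0,[0,0,-8],[0,0,0]],[0,[0,0,-6],[0,0,0]],[0,[0,-30,0],[0,0,0]],[0,[0,-35,0],[0,0,0]],[0,[0,-40,0],[0,0,0]],[0,[0,-40,0],[0,0,0]],[0,[0,0,-35],[0,0,0]],[0,[0,0,-35],[0,0,0]],[0,[0,0,0],[0,0,0]]]';python3 rel.py;python3 sc.py s9
python3 - <<'E'
from h import *
save('wrist','w9');save('top','t9')
E
```

```text
time_s: 14.45
ee_pos: [438.0, -7.6, 187.2]
ee_rot: [-90.2, -0.0, -91.0]
force: [-1.3, 0.3, -0.5]
gripper_width: 0.5
theta tool 90.0 r 48.6 d -113.5 F [-1.3  0.3 -0.5] 14.45
```

View pics/w9.png

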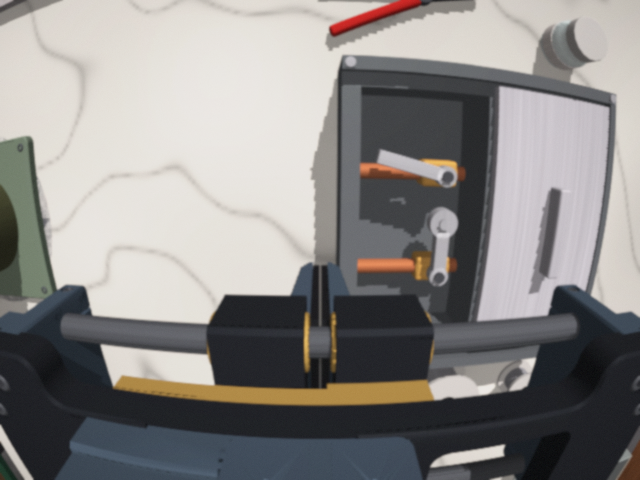

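View pics/s9c.png

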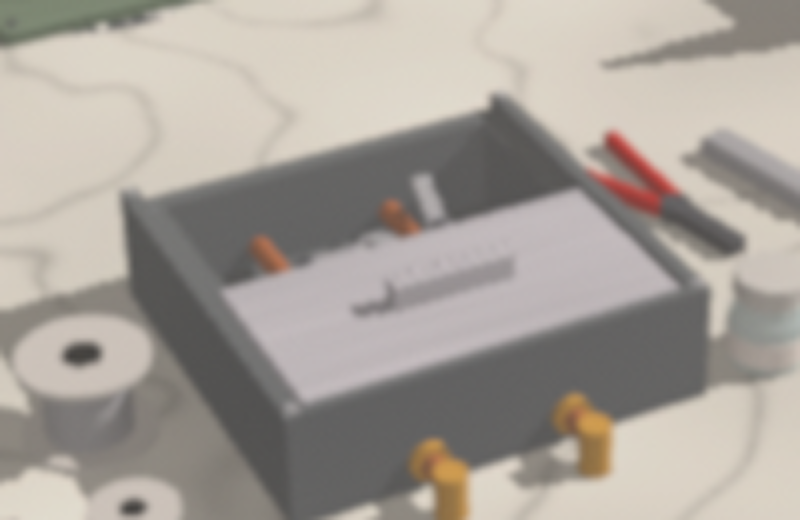

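View pics/t9.png

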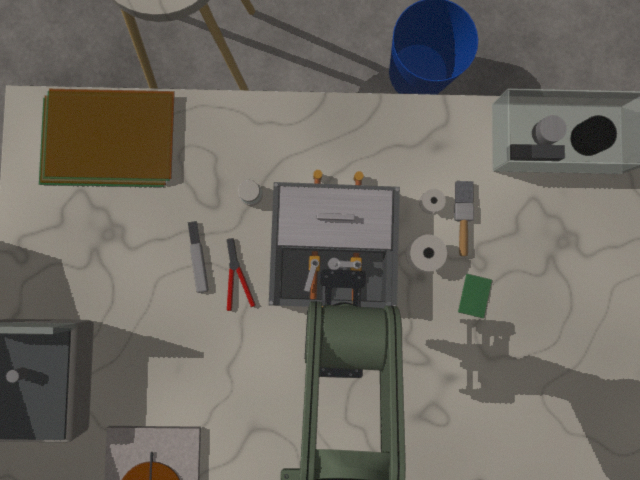

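Run:
```python
from fit import *
p,_=fit();s=env.state()
def ang(a,b): d=a-b;return np.arctan2(d[1],-d[0])
st=w2b(p,wr((438,278),54,s));e=w2b(p,wr((441.5,223),52,s));print('wrist',st,e,ang(e,st))
st=w2b(p,atz('top',(355.5,264.5),54));e=w2b(p,atz('top',(334,264),52));print('top',st,e,ang(e,st))
print('rib',w2b(p,atz('top',(337,216),94)))
st=w2b(p,wr((447,178),54,s));e=w2b(p,wr((381,156),52,s));print('plain',st,e,ang(e,st))
```

```text
wrist [-28.3003648  -48.82346627] [-29.36803941   2.47115015] 1.549984777133276
top [-30.44529102 -46.858849  ] [-30.92057012  -0.51583594] 1.5605410066313388
rib [68.43814928 -1.58611609]
plain [-27.81243825  42.66678813] [-85.95968662  59.34024515] 0.279252709757716
```

```bash
python3 -c "
from workcell import env
print(env.job_done())"
```

```text
the job is handed in; nothing more can be done
None
```

I slid the cover back to its stop and turned the paddle lever a quarter turn clockwise until it was shut. I used only the closed fingertips, then backed the arm clear and handed the job in. The last recorded time before handing in was about 14.5 s of the 46 s allowed.

My last checks before handing in:
- **Cover:** the top camera puts the rib at about x +68 mm in the box's frame, which is where it should be at the stop. When I pushed a little further, the cover did not move and the force rose to about 16 N. It looks flat in the pictures.
- **Paddle lever:** I measured 1.55 rad from the wrist camera and 1.56 rad from the top camera, against the 1.43 rad needed. The lever also stopped moving when pushed further, at about 12 N.
- **Plain lever:** two rough readings disagreed slightly, 0.24 rad before and 0.28 rad after. That would be about 2 mm at its end, within what I can measure, and the fingers stayed well away from it.
- **Other things on the bench:** by eye, they are where they were in the first top picture; I did not measure them.
- **Robot:** it was standing free, with about 1 N on the tool.

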